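# Put the rinse basket into the warming pan

## Robot

A 6-joint arm with a two-finger parallel gripper is mounted at the origin on the work surface. World frame = base frame: x ahead of the robot, y to its left, z up, the work surface at z = 0. Lengths are in mm, angles in rad, forces in N, time in s.
With the tool pointing down it reaches from about 275 to 750 mm from the base axis. Payload 10.2 kg.
Tool frame: the origin (TCP) lies on the front face of the gripper's body, between the roots of the fingers; the fingertips stand 73 mm ahead of it and the grasp point (between the pads) lies 54 mm ahead of it; z points along the fingers, y is the line along which they close (so a half turn about z gives the same grasp; the last joint's range is limited). The gripper opens to 85 mm and grips with 20 to 120 N. Pads are 22 mm wide; open, the fingers measure 114 mm over their backs; the gripper's body (76 mm by 85 mm) begins 54 mm behind the grasp point. The pads swing forward as they close: fully open they stand 13 mm farther back than shut.
Start: joints at [-1.335, 0.313, 1.498, -0, 1.331, -0.223], TCP at [232.497, -470.72, 303.894] pointing down, gripper open.
Joint ranges: [-2.94, 2.94], [-0.97, 2.17], [0.19, 2.56], [-1.23, 4.37], [0.02, 3.11], [-2.88, 2.88]. Speed limits (rad/s): [2.39, 2.39, 3.01, 3.14, 3.14, 3.14].

## Interface

Orientations are given as a unit quaternion [w, x, y, z].
In Python, from rig import * gives the robot as it stands.
- The arm moves only by the tool step_arm, never from a script. Its argument "plan" is a list of rows, each an object with "offset": the shift along the tool's x, y, z in cm, a list of three; "rot": the turn, a rotation vector about the tool's x, y, z in degrees, a list of three; "gripper": the finger opening in cm, from 0 to 8.54. In form: [{"offset": [x, y, z], "rot": [wx, wy, wz], "gripper": gripper}, ...]. A call has 1 to 12 rows; each row is the pose to reach, as a shift and turn from the pose commanded when the call began, along the tool's axes at that moment; what a row does not reach only later rows make up. A row lasts 1/10 s, in which the tool goes at most 50 mm and 8.59 degrees, less where a joint would pass 70% of its speed; a pose out of reach is approached as far as the arm can. A call with a gripper value outside its range is refused whole. The fingers move at their own pace and stop on an object; "squeeze" is the grip in N (left out, the last holds). Time passes only in rows, so rows that repeat a pose let the fingers close. It gives the time, the measured TCP pose, the force, the opening and the grip force at its end, in the units of the state.
- sense(): the state, without advancing time (a new reading comes with each control period).
- capture(name): name is "scene" or "top" or "wrist"; returns a dict with "color" (420x560x3 uint8, red, green, blue), "depth" (420x560 float32, mm along the optical axis (not along the pixel's ray), 0 where there is no reading), "vertical_fov" (degrees; the focal length in pixels is half the picture's height over the tangent of half this angle, whatever the lens; pixels are square), "cx", "cy" (the principal point, pixels), "rvec" (rotation vector, rad) and "tvec" (3), from world to camera coordinates, as OpenCV has them; the wrist camera has in their place "mount" (4x4, takes a point from camera to tool coordinates, whose origin is the TCP and whose axes are the flange's). Camera axes: x right, y down, z forward; pixel columns grow to the right and rows downward; lengths in mm; the calibration is good to about 2 mm. A picture is of the moment at which its call begins: read the wrist's pose just before it.
- finish_job(): hands the job in; it is judged then, once.
The state is a dict: "time_s": time; "joints": joint angles; "dq": joint speeds; "tau": joint torques, N m; "eef_pos": TCP position; "ee_rot": TCP orientation; "force": force on the tool from outside, world axes, zero at the start; "wrist_torque": the same for the moment, N m; "grip_width": opening from 0.0 (shut) to 1.0 (fully open); "grip_force": force on a finger pad.
Only numpy, scipy, OpenCV 4.12 (cv2) and the standard library are available. Lean on these libraries where they do the work, as an engineer would, in place of code of your own. Each camera call takes 0.05 s, during which the arm holds its last target. There are 200 camera calls.

## Task

Slide the saucepan along the warming plate from the grey spot to the red hot spot, centred there and never lifted or tipped. Then lift the basket of coral off its hook and lower it gently into the saucepan, upright on the pan's floor; do not drop it. Let go, and leave the tray, the brush wheel and the polishing compound where they are.

Things in the scene. Friction and masses are not known exactly. Their poses are not given: they have to be found in the camera images.
- plate: Fixed two-spot warming plate, 170 (x) x 340 (y) x 40 mm high, white with a dark flat top. Origin: centre of its underside on the bench; z up, y along its length. The two spots lie 85 mm either side of its centre along its y; which one is red varies.
- hot_spot: Red disc, 120 mm across, painted flat on the plate's top (40 mm above the bench): where the saucepan has to go. Origin: its centre.
- rest_spot: Grey disc, 120 mm across, painted flat on the plate's top: where the saucepan stands at first. Origin: its centre.
- pot: Loose bare-metal saucepan, 0.3 to 0.65 kg. Origin: centre of its underside, z up. Outer radius 50 mm, inner 46, height 70, inner floor 5 mm above the underside. A straight black handle points along its -x: grip bar 16 mm wide (y) and 16 mm high, from x = -64 to -138 mm, its centreline 55 mm above the underside.
- stand: Fixed stand with a hook. Origin: on the bench under the hook's seat. Base 150 x 110 x 10 mm (x from -40 to 110); a 14 mm post, 210 mm high, at x = +80 mm; a hook arm 8 mm thick runs from it along -x, axis 200 mm high, and turns up at x = -22 mm, the tip 16 mm above the arm's upper side.
- hook (a point): Seat of the hook: on the upper side of the hook arm, 204 mm above the bench, under the basket's grip block. Axes as the stand's.
- basket: Loose round steel basket of red coral, hanging upright on the hook, 0.15 to 0.31 kg. Origin: centre of its underside, z up. Radius 34 mm at the foot, 36 at the rim, 50 mm high. A wire bail in its y-z plane (33 mm out at 85 mm height, 16 mm at 113) carries a yellow grip block 18 (x) x 38 (y) x 40 mm (z), from 110 to 150 mm above the origin. The hook arm runs along x under the block.
- basket_grip (a point): Centre of the basket's yellow grip block, 130 mm above the basket's underside, 20 mm below the block's top. Axes as the basket's; fingers closing along its y (38 mm wide) pass either side of the hook. The hook's arm runs through the bail: 60 mm free between the block's underside and the basket's rim.
- tray: Bystander: loose clear tray with coral pieces, 100 x 75 x 28 mm. Origin: centre of its underside.
- wheel: Bystander: loose black brush wheel lying flat, 94 mm across, wooden hub 24 mm high. Origin: centre of its underside.
- compound: Bystander: loose yellow block of polishing compound in a cardboard wrapper, 85 x 42 x 36 mm. Origin: centre of its underside.

How it is judged:
By the outcome, as a careful person would: the job done as asked, in the order asked, and still so for the second after the job is handed in, with the robot touching nothing.
It also fails if it takes over 72 s, if anything falls off the work surface, if the arm or the gripper's body presses on something with over 40 N, if the wrist force passes 120 N, or if a joint passes its speed limit or range.

## Working session

There is one attempt and no reset: what is moved stays moved. The work goes in short steps, Python scripts to look and compute and a tool call to move; the robot and the scene stay as the last step left them, time stands still between calls to the robot, and variables do not carry over. Pictures are saved under pics/ and viewed, at most 10 in all, crops included, and the job is handed in when it is done.

Besides the shell and the picture viewer there is one more tool, called after ">>>" in YAML: its name, and indented under it one key for each argument. step_arm: Moves the arm, as the interface text tells. Its arguments: {"type":"object","properties":{"plan":{"type":"array"},"squeeze":{"type":"number"}},"required":["plan"]}

```bash
mkdir -p pics; ls
cat > h.py <<'E'
from rig import *
import numpy as np, cv2
from scipy.spatial.transform import Rotation as R
def grab(n):
    s=sense(); c=capture(n)
    c['s']=s; h=c['color'].shape[0]; c['f']=h/2/np.tan(np.radians(c['vertical_fov'])/2)
    if n=='wrist':
        T=np.eye(4); q=s['ee_rot']; T[:3,:3]=R.from_quat([q[1],q[2],q[3],q[0]]).as_matrix(); T[:3,3]=s['eef_pos']; c['T']=T@np.array(c['mount'])
    else:
        M=np.eye(4); M[:3,:3]=R.from_rotvec(np.ravel(c['rvec'])).as_matrix(); M[:3,3]=np.ravel(c['tvec']); c['T']=np.linalg.inv(M)
    return c
def cloud(c):
    d=c['depth'].astype(float); v,u=np.mgrid[:d.shape[0],:d.shape[1]]
    P=np.stack([(u-c['cx'])/c['f']*d,(v-c['cy'])/c['f']*d,d],-1)
    W=P@c['T'][:3,:3].T+c['T'][:3,3]; W[d<=0]=np.nan; return W
def save(c,name): cv2.imwrite('pics/'+name,c['color'][:,:,::-1])
E
python3 - <<'E'
from h import *
for n in('top','scene'):
    c=grab(n); save(c,n+'.png'); np.save(n+'_W.npy',cloud(c)); print(n,c['T'].round(2).tolist(),c['f'])
s=sense();print(s['eef_pos'],s['ee_rot'],s['force'],s['grip_width'])
a=cv2.imread('pics/top.png');b=cv2.imread('pics/scene.png')
E
```

```text
pics
top [[0.04, -0.98, 0.2, 377.42], [-1.0, -0.04, 0.01, -18.48], [-0.0, -0.2, -0.98, 1208.94], [0.0, 0.0, 0.0, 1.0]] 521.2927121092877
scene [[-0.71, 0.41, -0.57, 1287.23], [0.7, 0.41, -0.58, 708.31], [-0.01, -0.81, -0.58, 869.74], [0.0, 0.0, 0.0, 1.0]] 528.2635282323764
[ 232.44775006 -470.58050937  303.38932167] [-5.80801378e-04  9.73805712e-01  2.27380955e-01 -6.63467726e-06] [-0.91576419 -0.50171261  0.21886127] 0.9974027647636565
```

View pics/top.png

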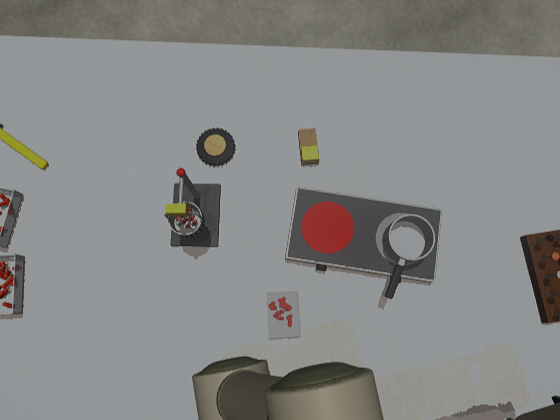

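View pics/scene.png

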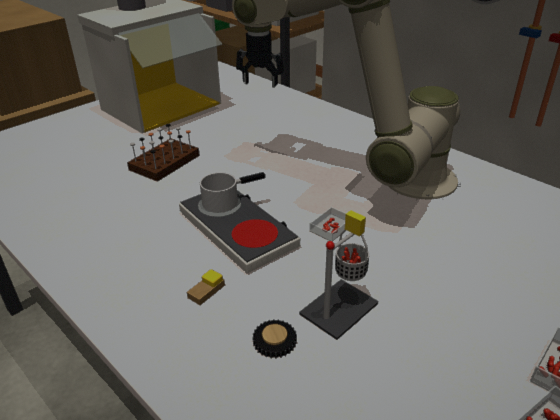

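Top view: red spot at (328,228), pot at (408,240) with its handle towards (390,295), yellow grip block at (176,210), post tip at (181,172), tray at (283,315).

Run:
```python
from h import *
W=np.load('top_W.npy'); im=cv2.imread('pics/top.png').astype(int); b,g,r=im[...,0],im[...,1],im[...,2]
v,u=np.mgrid[:420,:560]
def box(u0,u1,v0,v1): return (u>=u0)&(u<=u1)&(v>=v0)&(v<=v1)
red=(r>120)&(g<70)&box(290,370,190,265); P=W[red]; print('red',np.nanmedian(P,0),'mid',(np.nanmin(P,0)+np.nanmax(P,0))/2,np.nanmax(P,0)-np.nanmin(P,0))
m=box(370,450,200,305)&(W[...,2]>100); P=W[m]
P0=P[np.abs(P[:,2]-110)<8]
from scipy.optimize import least_squares
f=least_squares(lambda p:np.hypot(P0[:,0]-p[0],P0[:,1]-p[1])-48,[P0[:,0].mean(),P0[:,1].mean()],loss='soft_l1'); pot=f.x
print('rim',pot,len(P0),np.std(f.fun),np.nanmedian(P0[:,2]))
m=box(370,450,200,305)&(W[...,2]>85)&(W[...,2]<120); P=W[m]; d=np.hypot(*(P[:,:2]-pot).T); H=P[(d>70)&(d<140)]
print('handle',H.mean(0),len(H),d.max()); w=H[:,:2].mean(0)-pot; print('handle ang deg',np.degrees(np.arctan2(w[1],w[0])),np.nanpercentile(H[:,2],[10,50,90]))
pl=box(280,450,180,290)&(np.abs(W[...,2]-40)<6); P=W[pl][:,:2].astype(np.float32); print('plate',cv2.minAreaRect(P))
y=(r>130)&(g>120)&(b<90)&box(160,195,195,220); P=W[y]; print('block',np.nanmean(P,0),np.nanmin(P,0),np.nanmax(P,0)); T=P[P[:,2]>np.nanmax(P[:,2])-10]; print('top',T.mean(0),cv2.minAreaRect(T[:,:2].astype(np.float32)))
k=(r>120)&(g<60)&box(172,190,165,180); print('posttip',np.nanmedian(W[k],0))
bs=box(165,225,180,250)&(np.abs(W[...,2]-10)<5); print('base',cv2.minAreaRect(W[bs][:,:2].astype(np.float32)))
t=box(262,305,285,345)&(W[...,2]>15); print('tray',np.nanmin(W[t],0),np.nanmax(W[t],0))
```

```text
red [ 580.26110216 -121.68619919   40.0079677 ] mid [ 581.94819201 -122.53959331   39.98055646] [119.49009202 117.08519327  15.03397206]
rim [ 553.83485332 -293.82428972] 456 25.04786315841544 107.14970529689606
handle [ 457.4332547  -258.03581463  101.14073154] 262 135.46067033432342
handle ang deg 159.63287932689045 [ 97.28489482 101.77561686 104.35955279]
plate ((569.634765625, -205.21823120117188), (338.38262939453125, 173.5142059326172), 83.54706573486328)
block [569.71016501 184.12338543 243.44605544] [560.87323488 166.34503277 239.15844896] [579.18471381 202.92875281 248.51144993]
top [569.71016501 184.12338543 243.44605544] ((569.4248657226562, 184.21759033203125), (17.46797752380371, 36.30769729614258), 4.092950344085693)
posttip [647.95526763 185.84935824 218.43132942]
base ((600.9519653320312, 185.98129272460938), (164.3868865966797, 140.03826904296875), 3.5819709300994873)
tray [333.48726411 -70.60490496  15.0511122 ] [436.52450174  10.9753248   32.98010711]
```

```bash
cat >> h.py <<'E'
def rel(target, yawdeg, ga=None):
    """offset cm / rot deg (tool axes) taking grasp point to target with tool down, tool-x heading yawdeg"""
    s=sense(); q=s['ee_rot']; A=R.from_quat([q[1],q[2],q[3],q[0]])
    y=np.radians(yawdeg); B=R.from_matrix(np.array([[np.cos(y),np.sin(y),0],[np.sin(y),-np.cos(y),0],[0,0,-1]]))
    tcp=np.array(target,float)+[0,0,54]
    print('offset',(A.inv().apply(tcp-s['eef_pos'])/10).round(2),'rot',np.degrees((A.inv()*B).as_rotvec()).round(2))
def potfit(W,c0,rad=75):
    m=(np.hypot(W[...,0]-c0[0],W[...,1]-c0[1])<rad)&(W[...,2]>106)&(W[...,2]<114); P=W[m]
    from scipy.optimize import least_squares
    f=least_squares(lambda p:np.hypot(P[:,0]-p[0],P[:,1]-p[1])-48,c0,loss='soft_l1')
    print('pot',f.x.round(1),len(P),'res',np.median(abs(f.fun)).round(2)); return f.x
E
python3 - <<'E'
from h import *
for n in('top','scene'):
    W=np.load(n+'_W.npy'); p=potfit(W,[558,-289])
    d=np.hypot(W[...,0]-p[0],W[...,1]-p[1]); H=W[(d>75)&(d<135)&(W[...,2]>88)&(W[...,2]<112)]
    w=H[:,:2]-p; 
    if len(H): print(H.mean(0),len(H)); a=np.degrees(np.arctan2(w[:,1],w[:,0]))%360; print('ang',np.median(a)-180)
y=np.radians(83.547); print('rest',569.6+85*np.cos(y+np.pi),-205.2+85*np.sin(y+np.pi))
W=np.load('scene_W.npy'); im=cv2.imread('pics/scene.png').astype(int); b,g,r=im[...,0],im[...,1],im[...,2]
red=(r>120)&(g<70)&(np.abs(W[...,2]-40)<5)&(W[...,1]<-20); P=W[red]; print('red',np.median(P,0),(P.min(0)+P.max(0))/2)
k=(r>130)&(g>120)&(b<90)&(W[...,2]>195)&(W[...,1]>100); P=W[k]; print('block',(P.min(0)+P.max(0))/2,P.max(0)-P.min(0))
E
```

```text
pot [ 556.  -294.6] 276 res 1.07
[ 457.17333843 -257.97426284  101.22221849] 238
ang -20.418562827276446
pot [ 557.4 -294.2] 135 res 1.51
[ 460.82300169 -255.20643231   98.08592499] 136
ang -22.82405907131664
rest 560.0470077548172 -289.66147251358734
red [ 582.78943251 -120.34872267   39.97718863] [ 581.94174211 -121.9658781    40.20823396]
block [570.62512166 184.04083503 243.20071677] [21.12258687 37.93234852  5.39616174]
```

Run:
```python
from h import *
rel([463.6,-258.6,185],-21)
```

```text
offset [30.11 -8.76  6.46] rot [-7.000e-02  1.000e-02  4.729e+01]
```

>>> step_arm:
  plan:
    - {"offset": [8, -2.3, 0], "rot": [0, 0, 12], "gripper": 8.5}
    - {"offset": [15, -4.5, 0], "rot": [0, 0, 24], "gripper": 8.5}
    - {"offset": [23, -6.7, 3], "rot": [0, 0, 36], "gripper": 8.5}
    - {"offset": [30.1, -8.8, 6.5], "rot": [0, 0, 47.3], "gripper": 8.5}
    - {"offset": [30.1, -8.8, 6.5], "rot": [0, 0, 47.3], "gripper": 8.5}
    - {"offset": [30.1, -8.8, 6.5], "rot": [0, 0, 47.3], "gripper": 8.5}
    - {"offset": [30.1, -8.8, 6.5], "rot": [0, 0, 47.3], "gripper": 8.5}
    - {"offset": [30.1, -8.8, 6.5], "rot": [0, 0, 47.3], "gripper": 8.5}
    - {"offset": [30.1, -8.8, 6.5], "rot": [0, 0, 47.3], "gripper": 8.5}
    - {"offset": [30.1, -8.8, 6.5], "rot": [0, 0, 47.3], "gripper": 8.5}
    - {"offset": [30.1, -8.8, 6.5], "rot": [0, 0, 47.3], "gripper": 8.5}

```text
time_s: 1.2
eef_pos: [462.8, -259.5, 239.3]
ee_rot: [0.0, 0.983, -0.183, 0.0]
force: [0.1, 0.0, 0.4]
grip_width: 0.994
grip_force: 0.0
```

Run:
```python
from h import *
c=grab('wrist'); save(c,'w1.png'); W=cloud(c); np.save('w1_W.npy',W); print(c['s']['eef_pos'],c['s']['time_s'])
p=potfit(W,[557,-294])
d=np.hypot(W[...,0]-p[0],W[...,1]-p[1]); H=W[(d>70)&(d<145)&(W[...,2]>98)&(W[...,2]<108)]
print(len(H)); 
if len(H): print(cv2.minAreaRect(H[:,:2].astype(np.float32)),np.median(H[:,2])); print(cv2.fitLine(H[:,:2].astype(np.float32),cv2.DIST_HUBER,0,.01,.01).ravel())
rel([463.6,-258.6,95],-21)
```

```text
[ 462.79348253 -259.54957433  239.32023686] 1.2
pot [ 556.9 -295.7] 3035 res 1.05
2737
((459.4024353027344, -260.2237548828125), (15.99601936340332, 67.8472671508789), 69.97359466552734) 101.74655852626782
[ 9.3910015e-01 -3.4364361e-01  4.6108530e+02 -2.6087469e+02]
offset [ 0.04 -0.11  9.03] rot [ 0.02 -0.04 -0.11]
```

View pics/w1.png

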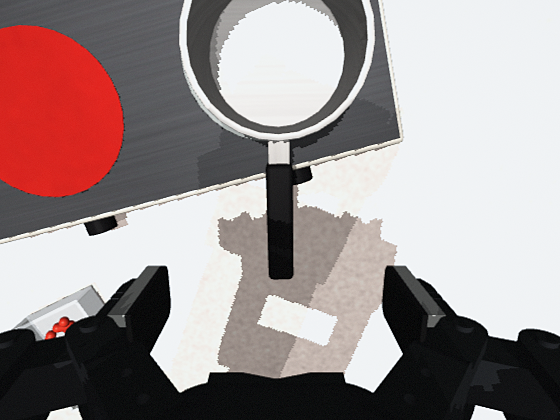

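>>> step_arm:
  plan:
    - {"offset": [0.1, 0.2, 4], "rot": [0, 0, -1], "gripper": 8.5}
    - {"offset": [0.1, 0.2, 7], "rot": [0, 0, -1], "gripper": 8.5}
    - {"offset": [0.1, 0.2, 9], "rot": [0, 0, -1], "gripper": 8.5}
    - {"offset": [0.1, 0.2, 9], "rot": [0, 0, -1], "gripper": 5}
    - {"offset": [0.1, 0.2, 9], "rot": [0, 0, -1], "gripper": 2.5}
    - {"offset": [0.1, 0.2, 9], "rot": [0, 0, -1], "gripper": 1.4}
    - {"offset": [0.1, 0.2, 9], "rot": [0, 0, -1], "gripper": 1.0}
    - {"offset": [0.1, 0.2, 9], "rot": [0, 0, -1], "gripper": 1.0}
    - {"offset": [0.1, 0.2, 9], "rot": [0, 0, -1], "gripper": 1.0}
    - {"offset": [0.1, 0.2, 9], "rot": [0, 0, -1], "gripper": 1.0}
    - {"offset": [0.1, 0.2, 9], "rot": [0, 0, -1], "gripper": 1.0}
  squeeze: 30

```text
time_s: 2.35
eef_pos: [463.8, -261.2, 149.8]
ee_rot: [0.001, 0.985, -0.174, 0.001]
force: [-1.5, -0.5, 6.3]
grip_width: 0.179
grip_force: 34.1
```

Run:
```python
from h import *
s=sense(); print(s['grip_width'],s['grip_force'],s['force'],s['eef_pos'])
c=grab('wrist'); W=cloud(c); p=potfit(W,[557,-295]); print(c['T'][:3,3])
im=c['color'].astype(int); red=(im[...,0]>120)&(im[...,1]<70)&(np.abs(W[...,2]-40)<5); P=W[red]; print('red',len(P),P.min(0),P.max(0))
W1=np.load('w1_W.npy'); im=cv2.imread('pics/w1.png').astype(int); red=(im[...,2]>120)&(im[...,1]<70)&(np.abs(W1[...,2]-40)<6)&(W1[...,1]<-50); P=W1[red].astype(np.float32)
from scipy.optimize import least_squares
h=cv2.convexHull(P[:,:2])[:,0]; h=h[np.hypot(*(h-[581,-121.5]).T)>54]; print('red hull',len(h),h.min(0),h.max(0))
```

```text
0.17921875006107887 34.13210391998291 [-1.47070728 -0.47135857  6.30382634] [ 463.77964954 -261.16046697  149.84087356]
pot [ 557.1 -295.6] 7562 res 1.07
[ 528.60535255 -284.53287642  218.92199547]
red 6580 [ 521.93689921 -182.39266758   37.22044643] [ 602.30899432 -127.91263953   42.09964391]Traceback (most recent call last):
  File "<stdin>", line 7, in <module>
cv2.error: OpenCV(4.12.0) /io/opencv/modules/imgproc/src/convhull.cpp:143: error: (-215:Assertion failed) total >= 0 && (depth == CV_32F || depth == CV_32S) in function 'convexHull'
```

Run:
```python
from h import *
from scipy.optimize import least_squares
def fit(W,im,nm):
    m=((im[...,2]>120)&(im[...,1]<70)&(np.abs(W[...,2]-40)<7)&(W[...,1]<-20)&(W[...,0]>480)).astype(np.uint8)
    m[:, :3]=m[:, :3]; e=m-cv2.erode(m,np.ones((3,3),np.uint8)); e[:,:4]=0; P=W[e>0]; P=P[np.isfinite(P[:,0])]
    f=least_squares(lambda p:np.hypot(P[:,0]-p[0],P[:,1]-p[1])-59.7,[581,-122],loss='soft_l1'); print(nm,len(P),f.x.round(1),np.median(abs(f.fun)).round(2))
for n in('top','scene','w1'): fit(np.load(n+'_W.npy'),cv2.imread(f'pics/{n}.png').astype(int),n)
s=sense();q=s['ee_rot'];A=R.from_quat([q[1],q[2],q[3],q[0]])
for t in([581,-122.],): print((A.inv().apply([t[0]-557,t[1]+295.6,0])/10).round(2))
```

```text
top 279 [ 580.9 -120.9] 2.18
scene 162 [ 580.3 -121.4] 3.36
w1 996 [ 582.4 -121.3] 4.71
[ -3.69 -17.13  -0.02]
```

>>> step_arm:
  plan:
    - {"offset": [0, 0, -0.03], "rot": [0, 0, 0], "gripper": 1.0}
    - {"offset": [-0.06, -0.3, -0.03], "rot": [0, 0, 0], "gripper": 1.0}
    - {"offset": [-0.2, -0.9, -0.03], "rot": [0, 0, 0], "gripper": 1.0}
    - {"offset": [-0.36, -1.7, -0.03], "rot": [0, 0, 0], "gripper": 1.0}
    - {"offset": [-0.53, -2.5, -0.03], "rot": [0, 0, 0], "gripper": 1.0}
    - {"offset": [-0.7, -3.3, -0.03], "rot": [0, 0, 0], "gripper": 1.0}
    - {"offset": [-0.88, -4.1, -0.03], "rot": [0, 0, 0], "gripper": 1.0}
    - {"offset": [-1.05, -4.9, -0.03], "rot": [0, 0, 0], "gripper": 1.0}
    - {"offset": [-1.22, -5.7, -0.03], "rot": [0, 0, 0], "gripper": 1.0}
    - {"offset": [-1.35, -6.3, -0.03], "rot": [0, 0, 0], "gripper": 1.0}
    - {"offset": [-1.41, -6.6, -0.03], "rot": [0, 0, 0], "gripper": 1.0}
    - {"offset": [-1.41, -6.6, -0.03], "rot": [0, 0, 0], "gripper": 1.0}

```text
time_s: 3.6
eef_pos: [473.4, -194.1, 149.7]
ee_rot: [0.001, 0.985, -0.174, 0.001]
force: [0.8, -2.2, 4.2]
grip_width: 0.177
grip_force: 33.9
```

Run:
```python
from h import *
c=grab('wrist'); W=cloud(c); s=c['s']; print(s['force'],s['wrist_torque'],s['grip_width'],s['eef_pos']); p=potfit(W,[566,-229])
m=(np.hypot(W[...,0]-p[0],W[...,1]-p[1])<52)&(W[...,2]>104)&(W[...,2]<116);P=W[m];print(np.linalg.lstsq(np.c_[P[:,:2]-p,np.ones(len(P))],P[:,2],rcond=None)[0])
```

```text
[ 0.84710634 -2.22789714  4.17286538] [-0.51467015 -0.07180203 -0.21737727] 0.1769939858153928 [ 473.36312223 -194.1077483   149.72109969]
pot [ 566.7 -228.7] 7597 res 1.08
[-8.78723781e-03  2.97618842e-03  1.08017870e+02]
```

>>> step_arm:
  plan:
    - {"offset": [-0.09, -0.4, 0], "rot": [0, 0, 0], "gripper": 1.0}
    - {"offset": [-0.28, -1.3, 0], "rot": [0, 0, 0], "gripper": 1.0}
    - {"offset": [-0.54, -2.5, 0], "rot": [0, 0, 0], "gripper": 1.0}
    - {"offset": [-0.8, -3.7, 0], "rot": [0, 0, 0], "gripper": 1.0}
    - {"offset": [-1.06, -4.9, 0], "rot": [0, 0, 0], "gripper": 1.0}
    - {"offset": [-1.32, -6.1, 0], "rot": [0, 0, 0], "gripper": 1.0}
    - {"offset": [-1.58, -7.3, 0], "rot": [0, 0, 0], "gripper": 1.0}
    - {"offset": [-1.84, -8.5, 0], "rot": [0, 0, 0], "gripper": 1.0}
    - {"offset": [-2.08, -9.6, 0], "rot": [0, 0, 0], "gripper": 1.0}
    - {"offset": [-2.23, -10.3, 0], "rot": [0, 0, 0], "gripper": 1.0}
    - {"offset": [-2.3, -10.6, 0], "rot": [0, 0, 0], "gripper": 1.0}
    - {"offset": [-2.3, -10.6, 0], "rot": [0, 0, 0], "gripper": 1.0}

```text
time_s: 4.85
eef_pos: [487.9, -86.5, 149.6]
ee_rot: [0.0, 0.985, -0.174, 0.001]
force: [-0.7, -3.7, 5.6]
grip_width: 0.18
grip_force: 34.2
```

Run:
```python
from h import *
c=grab('wrist'); save(c,'w2.png'); W=cloud(c); s=c['s']; print(s['force'],s['grip_width'],s['eef_pos']); p=potfit(W,[581,-121])
c=grab('top'); save(c,'t2.png'); W=cloud(c); potfit(W,[581,-121])
cv2.imwrite('pics/t2c.png',cv2.resize(c['color'][170:310,270:450,::-1],None,fx=4,fy=4,interpolation=cv2.INTER_CUBIC))
```

```text
[-0.66484032 -3.66269886  5.62584552] 0.17966352341888114 [487.91375039 -86.54745283 149.58925545]
pot [ 581.2 -121.1] 7624 res 1.08
pot [ 579.8 -120. ] 149 res 1.08
```

View pics/w2.png

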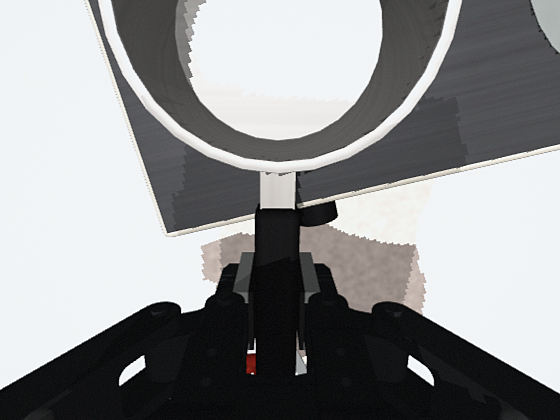

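>>> step_arm:
  plan:
    - {"offset": [0, 0, -0.03], "rot": [0, 0, 0], "gripper": 2.0}
    - {"offset": [0, 0, -0.03], "rot": [0, 0, 0], "gripper": 3}
    - {"offset": [0, 0, -0.03], "rot": [0, 0, 0], "gripper": 5}
    - {"offset": [0, 0, -0.03], "rot": [0, 0, 0], "gripper": 7}
    - {"offset": [0, 0, -0.03], "rot": [0, 0, 0], "gripper": 7}
    - {"offset": [0, 0, -0.03], "rot": [0, 0, 0], "gripper": 7}
    - {"offset": [0, 0, -3], "rot": [0, 0, 0], "gripper": 7}
    - {"offset": [-2, 0, -7], "rot": [0, 0, 0], "gripper": 7}
    - {"offset": [-5, 0, -11], "rot": [0, 0, 0], "gripper": 8.5}
    - {"offset": [-8, 0, -14], "rot": [0, 0, 0], "gripper": 8.5}
    - {"offset": [-8, 0, -14], "rot": [0, 0, 0], "gripper": 8.5}
    - {"offset": [-8, 0, -14], "rot": [0, 0, 0], "gripper": 8.5}

```text
time_s: 6.15
eef_pos: [412.4, -59.0, 289.6]
ee_rot: [0.0, 0.985, -0.174, 0.001]
force: [-0.2, 0.2, 0.6]
grip_width: 0.995
grip_force: 0.0
```

Run:
```python
from h import *
c=grab('wrist'); save(c,'w3.png'); W=cloud(c); p=potfit(W,[581,-121]); np.save('w3_W.npy',W)
m=(np.hypot(W[...,0]-p[0],W[...,1]-p[1])<52)&(W[...,2]>104)&(W[...,2]<116);P=W[m];print(P[:,2].mean(),np.linalg.lstsq(np.c_[P[:,:2]-p,np.ones(len(P))],P[:,2],rcond=None)[0])
c=grab('top'); W=cloud(c); potfit(W,[581,-121]); c=grab('scene'); W=cloud(c); potfit(W,[581,-121])
crop=c['color'][160:280,170:310,::-1]; cv2.imwrite('pics/s3.png',cv2.resize(crop,None,fx=4,fy=4,interpolation=cv2.INTER_CUBIC))
a=cv2.imread('pics/w3.png'); b=cv2.resize(cv2.imread('pics/s3.png'),(490,420)); cv2.imwrite('pics/m3.png',cv2.resize(np.hstack([a,b]),(800,320)))
rel([570.3,184.1,290],3)
```

```text
pot [ 579.7 -120.6] 202 res 0.52
107.76897316029604 [ 2.46828075e-01 -9.12505855e-02  1.20237576e+02]
pot [ 580.3 -120.4] 258 res 0.99
pot [ 581.6 -119.3] 183 res 1.39
offset [  6.47 -28.26  -5.6 ] rot [ -0.04   0.12 -23.02]
```

View pics/m3.png

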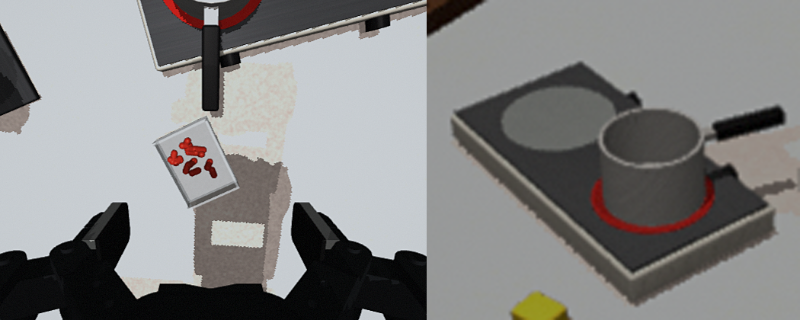

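Pot stands flat with an even red ring around it (ring edges at 597 and 710 in the right crop). On to the basket.

>>> step_arm:
  plan:
    - {"offset": [1, -4, -5.6], "rot": [0, 0, -4], "gripper": 8.5}
    - {"offset": [2, -9, -5.6], "rot": [0, 0, -8], "gripper": 8.5}
    - {"offset": [3, -14, -5.6], "rot": [0, 0, -12], "gripper": 8.5}
    - {"offset": [4.5, -19, -5.6], "rot": [0, 0, -16], "gripper": 8.5}
    - {"offset": [5.5, -24, -5.6], "rot": [0, 0, -20], "gripper": 8.5}
    - {"offset": [6.5, -28.3, -5.6], "rot": [0, 0.1, -23], "gripper": 8.5}
    - {"offset": [6.5, -28.3, -5.6], "rot": [0, 0.1, -23], "gripper": 8.5}
    - {"offset": [6.5, -28.3, -5.6], "rot": [0, 0.1, -23], "gripper": 8.5}
    - {"offset": [6.5, -28.3, -5.6], "rot": [0, 0.1, -23], "gripper": 8.5}
    - {"offset": [6.5, -28.3, -5.6], "rot": [0, 0.1, -23], "gripper": 8.5}

```text
time_s: 7.3
eef_pos: [570.2, 183.6, 345.0]
ee_rot: [0.0, 1.0, 0.025, 0.001]
force: [-1.5, 0.6, 0.8]
grip_width: 0.994
grip_force: 0.0
```

Run:
```python
from h import *
c=grab('wrist'); save(c,'w4.png'); W=cloud(c); s=c['s']; print(s['eef_pos'])
im=c['color'].astype(int); r,g,b=[im[...,i] for i in range(3)]
k=(r>130)&(g>120)&(b<90)&(W[...,2]>236)&(W[...,2]<250); P=W[k]; print('block',len(P),P[:,2].mean() if len(P) else 0, cv2.minAreaRect(P[:,:2].astype(np.float32)) if len(P) else 0)
k=(W[...,2]>190)&(W[...,2]<210)&(W[...,0]>590)&(W[...,0]<640)&(abs(W[...,1]-185)<20); P=W[k]; print('arm',len(P)); 
if len(P)>20: print(cv2.fitLine(P[:,:2].astype(np.float32),cv2.DIST_HUBER,0,.01,.01).ravel(), P[:,2].max())
rel([570.3,184.1,224],3)
```

```text
[570.23350311 183.56580906 344.99403884]
block 898 242.88256196094196 ((573.687744140625, 184.71987915039062), (11.93754768371582, 37.76165008544922), 3.981921434402466)
arm 1163
[9.9950415e-01 3.1487409e-02 6.1581714e+02 1.8589664e+02] 204.6030455847818
offset [ 0.   -0.06  6.73] rot [ 0.03 -0.09 -0.1 ]
```

View pics/w4.png

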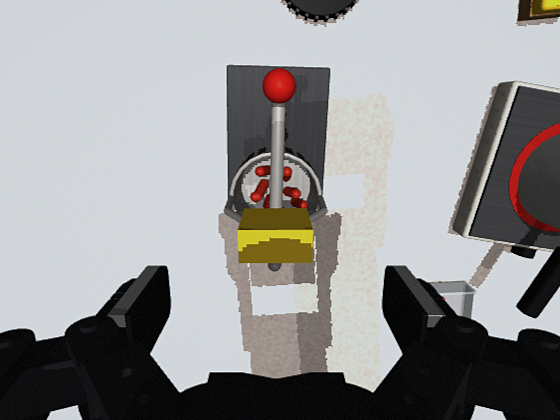

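>>> step_arm:
  plan:
    - {"offset": [0.05, -0.1, 3], "rot": [0, 0, -0.4], "gripper": 8.5}
    - {"offset": [0.05, -0.1, 5.2], "rot": [0, 0, -0.4], "gripper": 8.5}
    - {"offset": [0.05, -0.1, 6.6], "rot": [0, 0, -0.4], "gripper": 8.5}
    - {"offset": [0.05, -0.1, 6.6], "rot": [0, 0, -0.4], "gripper": 6}
    - {"offset": [0.05, -0.1, 6.6], "rot": [0, 0, -0.4], "gripper": 4.2}
    - {"offset": [0.05, -0.1, 6.6], "rot": [0, 0, -0.4], "gripper": 3.5}
    - {"offset": [0.05, -0.1, 6.6], "rot": [0, 0, -0.4], "gripper": 3.2}
    - {"offset": [0.05, -0.1, 6.6], "rot": [0, 0, -0.4], "gripper": 3.0}
    - {"offset": [0.05, -0.1, 6.6], "rot": [0, 0, -0.4], "gripper": 3.0}
    - {"offset": [0.05, -0.1, 6.6], "rot": [0, 0, -0.4], "gripper": 3.0}
    - {"offset": [0.05, -0.1, 6.6], "rot": [0, 0, -0.4], "gripper": 3.0}
  squeeze: 45

```text
time_s: 8.45
eef_pos: [571.3, 185.4, 280.7]
ee_rot: [0.0, 1.0, 0.03, 0.002]
force: [-0.3, -2.0, 6.6]
grip_width: 0.439
grip_force: 45.7
```

>>> step_arm:
  plan:
    - {"offset": [0, 0, -0.3], "rot": [0, 0, 0], "gripper": 3.0}
    - {"offset": [0, 0, -1], "rot": [0, 0, 0], "gripper": 3.0}
    - {"offset": [0, 0, -2], "rot": [0, 0, 0], "gripper": 3.0}
    - {"offset": [0, 0, -3], "rot": [0, 0, 0], "gripper": 3.0}
    - {"offset": [0, 0, -3.5], "rot": [0, 0, 0], "gripper": 3.0}
    - {"offset": [0, 0, -3.5], "rot": [0, 0, 0], "gripper": 3.0}
    - {"offset": [0, 0, -3.5], "rot": [0, 0, 0], "gripper": 3.0}

```text
time_s: 9.15
eef_pos: [570.8, 185.6, 314.0]
ee_rot: [0.0, 1.0, 0.03, 0.001]
force: [-0.5, -0.5, -3.0]
grip_width: 0.441
grip_force: 45.3
```

Run:
```python
from h import *
s=sense(); print(s['force'],s['grip_width'],s['eef_pos'])
c=grab('wrist'); save(c,'w5.png'); c=grab('scene')
b=cv2.resize(c['color'][180:350,260:430,::-1],(420,420),interpolation=cv2.INTER_CUBIC); cv2.imwrite('pics/m5.png',cv2.resize(np.hstack([cv2.imread('pics/w5.png'),b]),(800,343)))
```

```text
[-0.48061337 -0.4664841  -3.01973978] 0.44053223499940625 [570.80066188 185.6144764  313.96951484]
```

View pics/m5.png

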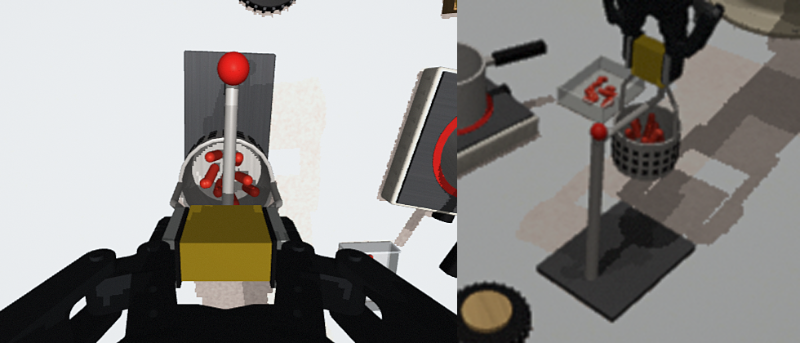

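Block held (230,245), basket upright and 33 mm up, the arm mid-bail. Move it off the hook's open end, then up.

>>> step_arm:
  plan:
    - {"offset": [-0.5, 0, 0], "rot": [0, 0, 0], "gripper": 3.0}
    - {"offset": [-1.5, 0, 0], "rot": [0, 0, 0], "gripper": 3.0}
    - {"offset": [-3, 0, 0], "rot": [0, 0, 0], "gripper": 3.0}
    - {"offset": [-4.5, 0, 0], "rot": [0, 0, 0], "gripper": 3.0}
    - {"offset": [-6, 0, 0], "rot": [0, 0, 0], "gripper": 3.0}
    - {"offset": [-7.5, 0, 0], "rot": [0, 0, 0], "gripper": 3.0}
    - {"offset": [-8.5, 0, 0], "rot": [0, 0, 0], "gripper": 3.0}
    - {"offset": [-9, 0, -1], "rot": [0, 0, 0], "gripper": 3.0}
    - {"offset": [-9, 0, -2.5], "rot": [0, 0, 0], "gripper": 3.0}
    - {"offset": [-9, 0, -3.5], "rot": [0, 0, 0], "gripper": 3.0}
    - {"offset": [-9, 0, -4], "rot": [0, 0, 0], "gripper": 3.0}
    - {"offset": [-9, 0, -4], "rot": [0, 0, 0], "gripper": 3.0}

```text
time_s: 10.45
eef_pos: [481.2, 180.3, 354.6]
ee_rot: [0.0, 1.0, 0.03, 0.001]
force: [0.6, 0.3, -3.0]
grip_width: 0.438
grip_force: 45.7
```

Run:
```python
from h import *
s=sense(); print(s['force'],s['grip_width'],s['eef_pos'],s['ee_rot'])
rel([580.7,-120.5,s['eef_pos'][2]-54],3)
```

```text
[ 0.56870456  0.26174489 -3.02287901] 0.4382609497463935 [481.22882353 180.3158357  354.60542874] [1.11493921e-04 9.99563083e-01 2.95227425e-02 1.42746129e-03]
offset [8.150e+00 3.062e+01 3.000e-02] rot [ 0.02 -0.16  0.38]
```

>>> step_arm:
  plan:
    - {"offset": [0, 0.6, 0], "rot": [0, 0, 0], "gripper": 3.0}
    - {"offset": [0, 2, 0], "rot": [0, 0, 0], "gripper": 3.0}
    - {"offset": [0.5, 5, 0], "rot": [0, 0, 0], "gripper": 3.0}
    - {"offset": [1.3, 8, 0], "rot": [0, 0, 0], "gripper": 3.0}
    - {"offset": [2.1, 11.5, 0], "rot": [0, 0, 0], "gripper": 3.0}
    - {"offset": [3, 15, 0], "rot": [0, 0, 0], "gripper": 3.0}
    - {"offset": [4, 18.5, 0], "rot": [0, 0, 0], "gripper": 3.0}
    - {"offset": [5, 22, 0], "rot": [0, 0, 0], "gripper": 3.0}
    - {"offset": [6, 25, 0], "rot": [0, 0, 0], "gripper": 3.0}
    - {"offset": [7, 28, 0], "rot": [0, 0.1, 0], "gripper": 3.0}
    - {"offset": [7.9, 30, 0], "rot": [0, -0.1, 0], "gripper": 3.0}
    - {"offset": [8.2, 30.6, 0], "rot": [0, -0.1, 0], "gripper": 3.0}

```text
time_s: 11.65
eef_pos: [580.9, -123.3, 353.2]
ee_rot: [0.0, 1.0, 0.028, -0.001]
force: [-0.3, 0.2, -3.1]
grip_width: 0.442
grip_force: 46.1
```

>>> step_arm:
  plan:
    - {"offset": [0, 0, 0], "rot": [0, 0, 0], "gripper": 3.0}
    - {"offset": [0, 0, 0], "rot": [0, 0, 0], "gripper": 3.0}
    - {"offset": [0, 0, 1], "rot": [0, 0, 0], "gripper": 3.0}
    - {"offset": [0, 0, 2.5], "rot": [0, 0, 0], "gripper": 3.0}
    - {"offset": [0, 0, 3.5], "rot": [0, 0, 0], "gripper": 3.0}
    - {"offset": [0, 0, 4], "rot": [0, 0, 0], "gripper": 3.0}
    - {"offset": [0, 0, 4], "rot": [0, 0, 0], "gripper": 3.0}

```text
time_s: 12.35
eef_pos: [580.7, -120.0, 313.7]
ee_rot: [-0.0, 1.0, 0.03, -0.001]
force: [0.0, -0.1, -2.1]
grip_width: 0.438
grip_force: 46.0
```

Run:
```python
from h import *
s=sense(); print(s['force'],s['grip_width'],s['eef_pos'],s['ee_rot'])
c=grab('wrist'); save(c,'w6.png'); W=cloud(c); np.save('w6_W.npy',W); potfit(W,[581,-120.5],56)
from scipy.optimize import least_squares
for z0,z1,r in((168,184,36),):
    m=(np.hypot(W[...,0]-581,W[...,1]+120.5)<60)&(W[...,2]>z0)&(W[...,2]<z1);P=W[m];print(len(P))
    f=least_squares(lambda p:np.hypot(P[:,0]-p[0],P[:,1]-p[1])-35.5,[581,-120.5],loss='soft_l1');print('basket rim',f.x,np.median(abs(f.fun)),np.median(P[:,2]))
c=grab('scene'); b=cv2.resize(c['color'][100:280,150:330,::-1],(420,420),interpolation=cv2.INTER_CUBIC); cv2.imwrite('pics/m6.png',cv2.resize(np.hstack([cv2.imread('pics/w6.png'),b]),(800,343)))
```

```text
[ 0.01264809 -0.08004566 -2.05010751] 0.43843285690696765 [ 580.73277204 -120.00255026  313.65852138] [-7.42664732e-05  9.99557846e-01  2.97289973e-02 -5.42307150e-04]
pot [ 580.7 -120.7] 1216 res 1.02
2761
basket rim [ 577.49801567 -120.01439474] 3.4881314451502163 174.76135263346907
```

View pics/m6.png

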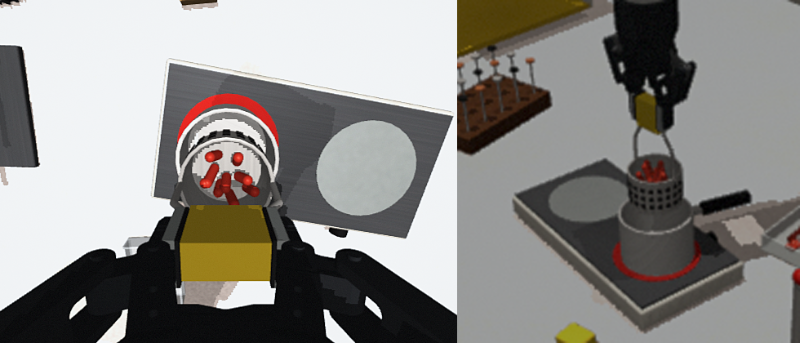

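Basket upright and concentric over the pot (pot rim at (228,140), basket rim at (225,165) in the left view). Lowering.

>>> step_arm:
  plan:
    - {"offset": [0, 0.05, 0.5], "rot": [0, 0, 0], "gripper": 3.0}
    - {"offset": [0, 0.05, 1.3], "rot": [0, 0, 0], "gripper": 3.0}
    - {"offset": [0, 0.05, 2.1], "rot": [0, 0, 0], "gripper": 3.0}
    - {"offset": [0, 0.05, 2.9], "rot": [0, 0, 0], "gripper": 3.0}
    - {"offset": [0, 0.05, 3.7], "rot": [0, 0, 0], "gripper": 3.0}
    - {"offset": [0, 0.05, 4.5], "rot": [0, 0, 0], "gripper": 3.0}
    - {"offset": [0, 0.05, 5.3], "rot": [0, 0, 0], "gripper": 3.0}
    - {"offset": [0, 0.05, 6.1], "rot": [0, 0, 0], "gripper": 3.0}
    - {"offset": [0, 0.05, 6.8], "rot": [0, 0, 0], "gripper": 3.0}
    - {"offset": [0, 0.05, 7.3], "rot": [0, 0, 0], "gripper": 3.0}
    - {"offset": [0, 0.05, 7.6], "rot": [0, 0, 0], "gripper": 3.0}
    - {"offset": [0, 0.05, 7.6], "rot": [0, 0, 0], "gripper": 3.0}

```text
time_s: 13.65
eef_pos: [580.9, -120.8, 238.0]
ee_rot: [0.0, 1.0, 0.03, -0.0]
force: [0.9, -0.4, -2.9]
grip_width: 0.435
grip_force: 46.1
```

>>> step_arm:
  plan:
    - {"offset": [0, 0, 0.1], "rot": [0, 0, 0], "gripper": 3.0}
    - {"offset": [0, 0, 0.2], "rot": [0, 0, 0], "gripper": 3.0}
    - {"offset": [0, 0, 0.3], "rot": [0, 0, 0], "gripper": 3.0}
    - {"offset": [0, 0, 0.35], "rot": [0, 0, 0], "gripper": 3.0}
    - {"offset": [0, 0, 0.4], "rot": [0, 0, 0], "gripper": 3.0}
    - {"offset": [0, 0, 0.4], "rot": [0, 0, 0], "gripper": 3.0}
    - {"offset": [0, 0, 0.4], "rot": [0, 0, 0], "gripper": 3.0}

```text
time_s: 14.35
eef_pos: [580.9, -120.8, 234.3]
ee_rot: [0.0, 1.0, 0.03, 0.0]
force: [0.9, -0.2, -2.2]
grip_width: 0.436
grip_force: 46.1
```

>>> step_arm:
  plan:
    - {"offset": [0, 0, 0.05], "rot": [0, 0, 0], "gripper": 3.0}
    - {"offset": [0, 0, 0.1], "rot": [0, 0, 0], "gripper": 3.0}
    - {"offset": [0, 0, 0.15], "rot": [0, 0, 0], "gripper": 3.0}
    - {"offset": [0, 0, 0.2], "rot": [0, 0, 0], "gripper": 3.0}
    - {"offset": [0, 0, 0.2], "rot": [0, 0, 0], "gripper": 3.0}
    - {"offset": [0, 0, 0.2], "rot": [0, 0, 0], "gripper": 3.0}

```text
time_s: 14.95
eef_pos: [580.9, -120.8, 232.3]
ee_rot: [0.0, 1.0, 0.03, -0.0]
force: [-0.1, -1.1, -2.5]
grip_width: 0.438
grip_force: 46.1
```

>>> step_arm:
  plan:
    - {"offset": [0, 0, 0.05], "rot": [0, 0, 0], "gripper": 3.0}
    - {"offset": [0, 0, 0.1], "rot": [0, 0, 0], "gripper": 3.0}
    - {"offset": [0, 0, 0.1], "rot": [0, 0, 0], "gripper": 3.0}
    - {"offset": [0, 0, 0.1], "rot": [0, 0, 0], "gripper": 3.0}

```text
time_s: 15.35
eef_pos: [581.0, -120.9, 232.0]
ee_rot: [0.0, 1.0, 0.03, 0.0]
force: [-1.6, 0.4, 5.3]
grip_width: 0.436
grip_force: 47.0
```

>>> step_arm:
  plan:
    - {"offset": [0, 0, -0.03], "rot": [0, 0, 0], "gripper": 3.6}
    - {"offset": [0, 0, -0.03], "rot": [0, 0, 0], "gripper": 4.0}
    - {"offset": [0, 0, -0.03], "rot": [0, 0, 0], "gripper": 4.6}
    - {"offset": [0, 0, -0.03], "rot": [0, 0, 0], "gripper": 5.5}
    - {"offset": [0, 0, -0.03], "rot": [0, 0, 0], "gripper": 6.5}
    - {"offset": [0, 0, -0.03], "rot": [0, 0, 0], "gripper": 6.5}
    - {"offset": [0, 0, -0.03], "rot": [0, 0, 0], "gripper": 6.5}
  squeeze: 20

```text
time_s: 16.05
eef_pos: [580.9, -120.9, 231.5]
ee_rot: [0.0, 1.0, 0.03, -0.0]
force: [0.1, -0.3, 0.2]
grip_width: 0.764
grip_force: 0.0
```

>>> step_arm:
  plan:
    - {"offset": [0, 0, -1], "rot": [0, 0, 0], "gripper": 6.5}
    - {"offset": [0, 0, -3], "rot": [0, 0, 0], "gripper": 6.5}
    - {"offset": [0, 0, -6], "rot": [0, 0, 0], "gripper": 6.5}
    - {"offset": [0, 0, -10], "rot": [0, 0, 0], "gripper": 6.5}
    - {"offset": [-4, 0, -13], "rot": [0, 0, 0], "gripper": 6.5}
    - {"offset": [-8, 0, -15], "rot": [0, 0, 0], "gripper": 6.5}
    - {"offset": [-8, 0, -15], "rot": [0, 0, 0], "gripper": 6.5}
    - {"offset": [-8, 0, -15], "rot": [0, 0, 0], "gripper": 6.5}

```text
time_s: 16.85
eef_pos: [500.9, -125.5, 382.7]
ee_rot: [0.001, 1.0, 0.029, 0.001]
force: [0.0, 0.8, -1.2]
grip_width: 0.763
grip_force: 0.0
```

Run:
```python
from h import *
s=sense(); print(s['force'],s['grip_width'],s['eef_pos'])
c=grab('wrist'); save(c,'w7.png'); W=cloud(c); p=potfit(W,[581,-120.5],56)
m=(np.hypot(W[...,0]-581,W[...,1]+120.5)<40)&(W[...,2]>185)&(W[...,2]<202);P=W[m];print('block',len(P)); 
if len(P): print(cv2.minAreaRect(P[:,:2].astype(np.float32)),np.median(P[:,2]))
c=grab('scene'); potfit(cloud(c),[581,-120.5],60); b=cv2.resize(c['color'][140:300,170:330,::-1],(420,420),interpolation=cv2.INTER_CUBIC); cv2.imwrite('pics/m7.png',cv2.resize(np.hstack([cv2.imread('pics/w7.png'),b]),(800,343)))
```

```text
[ 0.04938807  0.78424053 -1.21972977] 0.7634714738559367 [ 500.85068342 -125.5492293   382.72670348]
pot [ 580.7 -120.6] 1598 res 1.06
block 1562
((579.67626953125, -121.15731048583984), (17.60515785217285, 37.947608947753906), 3.372976303100586) 193.91130635017615
pot [ 581.4 -119.4] 179 res 1.48
```

View pics/m7.png

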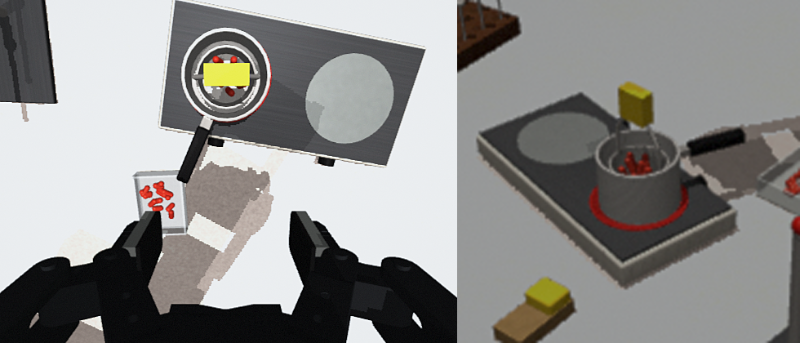

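The basket stands upright inside the pan: the block at (227,75) is centred in the rim, its top at 194 mm (195 expected). The gripper is clear, so I'm handing it in.

```bash
python3 -c "
from h import *
print(finish_job())"
```

```text
the job is handed in; nothing more can be done
None
```

I handed the job in at about 17 s. The saucepan was slid flat and is centred on the red spot to within about 2 mm. The basket stands upright on its floor and is released, and I did not touch the tray, wheel or compound.

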